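# Put the loop tool away and snap the tool case shut

### The job

Put the loop tool (the one of the three tools on the board that ends in a wire loop) away in the empty front bay of the open tool case, lying flat on the floor of the bay. Then swing the lid over and press its front edge down past the catch until it is fully shut and stays so by itself. Leave everything else where it is.

Things in the scene. Friction and masses are not known exactly. Their poses are not given: they have to be found in the camera images.
- lid (a joint): lid angle (rad): 0 fully shut, grows as it opens, at most 1.95; 1.57 upright, more leans back. Starts at 1.6 to 1.85. Stiff hinge: the lid stays at any angle, it does not fall. At about 0.065 it meets the spring catch, its front edge 10 mm proud; pressing at the front edge then takes 6 to 11 N (twice that half-way to the hinge) until it snaps at about 0.03 and is held shut. The stop at 0 is rigid
- case: light grey plastic tool case fixed to the table, 150 mm (x) by 240 mm (y), 50 mm high; walls and floor 4 mm. Origin: centre of its underside. +x points from the front wall (catch, towards the robot) to the rear wall (hinge); z up. A divider 4 mm thick along y at x = +22 mm, its top 42 mm above the table, parts the empty front bay from a narrow rear bay with other tools
- bay (a point): centre of the inner floor of the empty front bay, 4 mm above the table; axes as the case. The bay is 91 mm in x and 232 mm in y, and 46 mm deep from rim to floor; room for the loop tool to lie along y
- lid_hinge (a point): mid-width point of the lid's hinge axis: at case x = +75 mm, 50 mm above the table; the axis is parallel to the case's y. Turns with the lid; when shut its axes are those of the case. In these axes the lid stretches 150 mm along -x, 6 mm thick (0 to +6 mm in z), 240 mm wide in y
- lid_front (a point): mid-width point on the lid's outer face, 10 mm from its free (front) edge, 140 mm from the hinge axis: the place to press. Turns with the lid; 56 mm above the table when shut. In front of it a tab 44 mm wide reaches 18 mm beyond the lid's edge, with a tongue that hangs 27 mm below the lid's underside
- loop_tool: loop trimming tool, to be put away: flat wooden handle 105 x 18 x 16 mm, steel ferrule 12 mm in diameter, open pear-shaped wire loop 32 mm wide; 160 mm in all, about 50 g. Origin on its underside, x along it to the loop: handle from x = -80 to +25 mm, loop +34 to +80 mm; z up. Starts flat on the board in any of three places, beside two tools with the same handle
- loop_end (a point): far end of the wire loop of the loop tool, at mid-thickness (8 mm above its underside)
- butt_end (a point): butt end of the handle of the loop tool, at mid-thickness (8 mm above its underside)
- board: fixed plywood board 220 mm (x) by 260 mm (y), 10 mm thick, with the three tools lying side by side on it about 85 mm apart, roughly along its x. Origin: centre of its underside
- knife: bystander: tool with the same handle as the loop tool but a flat steel blade 46 mm long; same axes and origin
- brush: bystander: tool with the same handle but a flat dark brush head 26 mm wide; same axes and origin
- pot: bystander: brown clay pot 104 mm wide, 95 mm high, open on top, standing on a round metal banding wheel 170 mm wide, 38 mm high; origin under its centre
- bowl: bystander: white bowl 140 mm wide, 50 mm high, on the table; origin under its centre
- dish: bystander: small terracotta dish 72 mm wide, 30 mm high, on the table between the bowl and the wheel; origin under its centre
- mallet: bystander: wooden mallet lying left of the case, head 76 mm thick and 130 mm long, handle 140 mm, its x along it towards the head; origin on its underside, near the joint of handle and head
- jar: bystander: closed glass jar with a white cap 68 mm wide, 85 mm high, on the table beyond the case; origin under its centre
Things that resemble listed ones, but are neither listed nor needed, are in the scene too. What is shaped like the loop_tool but turquoise or yellow is not meant.

How it is judged:
By the outcome, as a careful person would: the job done as asked, in the order asked, and still so for the second after the job is handed in, with the robot touching nothing.
It also fails if it takes over 58 s, if anything falls off the work surface, if the arm or the gripper's body presses on something with over 40 N, if the wrist force passes 120 N, or if a joint passes its speed limit or range.

### The arm

A 6-joint arm with a two-finger parallel gripper is mounted at the origin on the work surface. World frame = base frame: x ahead of the robot, y to its left, z up, the work surface at z = 0. Lengths are in m, angles in degrees, forces in N, time in s.
With the tool pointing down it reaches from about 0.3 to 0.85 m from the base axis. Payload 4.2 kg.
Tool frame: the origin (TCP) lies at the very end of the fingers, on their centre line; the grasp point (between the pads) lies 19 mm behind it; z points along the fingers, y is the direction in which the jaws open and shut (so a half turn about z gives the same grasp; the last joint's range is limited). The gripper opens to 91 mm and grips with 3 to 60 N. Pads are 32 mm wide; open, the fingers measure 118 mm over their backs; the gripper's body (76 mm by 178 mm) begins 60 mm behind the grasp point.
Start: joints at [75.974, 18.312, 89.639, -0, 72.044, -1.146], TCP at [0.128, 0.561, 0.214] pointing down, gripper open.
Joint ranges: [-177.97, 177.97], [-48.28, 115.42], [12.27, 149.76], [-77.06, 257.06], [2.81, 150.46], [-146.56, 146.56]. Speed limits (degrees/s): [147.25, 147.25, 180, 180, 180, 180].

### API

Orientations are given as [roll, pitch, yaw] about the fixed x, y, z axes, in that order (R = Rz(yaw) Ry(pitch) Rx(roll)).
In Python, from plant import telemetry, vision, manip gives the robot as it stands. The module is installed in compiled form; this text tells all that it offers.
- The arm moves only by the tool apply_moves, never from a script. Its argument "steps" is one flat list of numbers, 7 for each row, row after row: the turn, a rotation vector about the world's x, y, z in rad, then the shift along the world's x, y, z in cm, then the opening, from 0 (shut) to 1 (fully open). A call has 1 to 12 rows; each row shifts and turns the commanded pose from where the row before left it; what a row does not reach is not made up. A row lasts 1/10 s, in which the tool goes at most 50 mm and 8.59 degrees, less where a joint would pass 70% of its speed; a pose out of reach is approached as far as the arm can. A call with a gripper value outside its range is refused whole. The fingers move at their own pace and stop on an object; the grip force is fixed at half the most. Time passes only in rows, so rows that do not move let the fingers close. It gives the time, the measured TCP pose, the force and the opening at its end, in the units of the state.
- telemetry.get_obs(): the state, without advancing time (a new reading comes with each control period).
- vision.snapshot(name): name is "scene" or "top" or "wrist"; returns the picture (420x560x3 uint8, red, green, blue); there is no depth.
- vision.get_calibration(name): a dict with "fx", "fy", "cx", "cy" (pixels), "k1" (the pictures are not rectified: a ray, as slopes to the right and down, at radius r is drawn at 1 + k1 r^2 times it, then the intrinsics apply), "R" (3x3) and "t" (3): a world point X has camera coordinates R X + t. Camera axes: x right, y down, z forward; pixel columns grow to the right and rows downward; lengths in m; the calibration is good to about 2 mm. A picture is of the moment at which its call begins: read the wrist's pose just before it. get_calibration takes no time and is no camera call; for the wrist camera it gives the pose at the moment of the call.
- manip.hand_in(): hands the job in, once; it reports no verdict.
The state is a dict: "time_s": time; "joint_pos": joint angles; "joint_velocities": joint speeds; "joint_efforts": joint torques, N m; "tool_pos": TCP position; "tcp_rot": TCP orientation; "ft_force": force on the tool from outside, world axes, zero at the start; "wrist_torque": the same for the moment, N m; "gripper_width": finger opening in m.
Only numpy, scipy, OpenCV 4.12 (cv2) and the standard library are available. Lean on these libraries where they do the work, as an engineer would, in place of code of your own. Each camera call takes 0.05 s, during which the arm holds its last target.

## Working session

There is one attempt and no reset: what is moved stays moved. The work goes in short steps, Python scripts to look and compute and a tool call to move; the robot and the scene stay as the last step left them, time stands still between calls to the robot, and variables do not carry over. Pictures are saved under pics/ and viewed, and the job is handed in when it is done.

Besides the shell and the picture viewer there is one more tool, called as name(argument=value, ...) on one line, values as JSON. apply_moves: Moves the arm, as the interface text tells. Its arguments: {"type":"object","properties":{"steps":{"type":"array","items":{"type":"number"}}},"required":["steps"]}

```bash
mkdir -p pics; ls
python3 - <<'E'
from plant import telemetry, vision, manip
import cv2
print(telemetry.get_obs())
for n in ["scene","top","wrist"]:
    c=vision.get_calibration(n); print(n,c)
    im=vision.snapshot(n); cv2.imwrite(f"pics/{n}0.png",im[:,:,::-1])
E
```

```text
pics
{'time_s': 0.0, 'joint_pos': array([ 7.59742917e+01,  1.83508178e+01,  8.97064818e+01,  5.55903879e-04,
        7.20447801e+01, -1.14636873e+00]), 'joint_velocities': array([-0.04381201, -0.17919759, -0.03065238, -0.01237765, -0.05661316,
       -0.02529019]), 'joint_efforts': array([ 1.32083307e-03, -4.12450862e+01, -2.31977373e+01,  7.27516576e-02,
        4.54723800e-02, -1.26751538e-04]), 'tool_pos': array([0.12804288, 0.56003546, 0.21312803]), 'tcp_rot': array([-1.79897951e+02, -2.57068218e-03,  1.67120486e+02]), 'ft_force': array([-0.35171856, -1.23676611, -0.17738532]), 'wrist_torque': array([-0.03498728, -0.04411457, -0.00274703]), 'gripper_width': 0.09119388830123216}
scene {'fx': 490.0269279217652, 'fy': 490.0269279217652, 'cx': 274.12916590122023, 'cy': 218.6393737547901, 'k1': -0.007267825655313476, 'R': array([[-0.55130377,  0.83418363,  0.01420647],
       [ 0.61366425,  0.41698318, -0.67047835],
       [-0.56522592, -0.36091924, -0.74179307]]), 't': array([ 0.28930449, -0.2853082 ,  1.66944324])}
top {'fx': 485.0359574211092, 'fy': 485.0359574211092, 'cx': 276.24103018137606, 'cy': 207.91266045271365, 'k1': -0.07178682875555946, 'R': array([[-0.01691857, -0.99958468,  0.02332879],
       [-0.98763507,  0.01307027, -0.15622462],
       [ 0.15585482, -0.02568343, -0.98744602]]), 't': array([-0.01813208,  0.51293717,  1.30712137])}
wrist {'fx': 312.13215395734335, 'fy': 312.13215395734335, 'cx': 281.7934123139541, 'cy': 208.2782000131369, 'k1': 0.020356029245452423, 'R': array([[ 0.22239702,  0.97495206, -0.00283784],
       [ 0.94301819, -0.21437182,  0.25448264],
       [ 0.24750002, -0.05927232, -0.96707318]]), 't': array([-0.57244135, -0.02899055,  0.39138552])}
```

View pics/scene0.png

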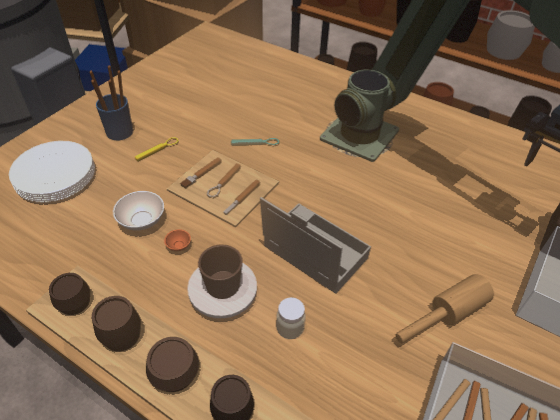

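View pics/top0.png

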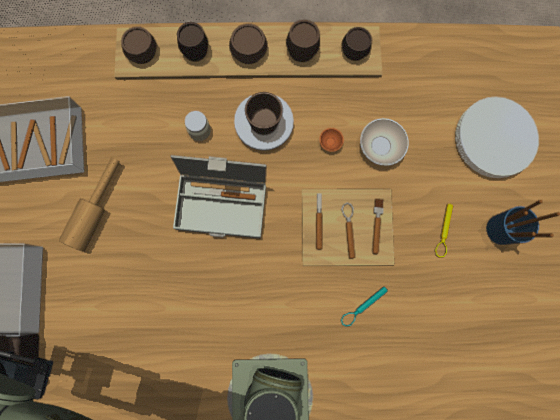

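View pics/wrist0.png

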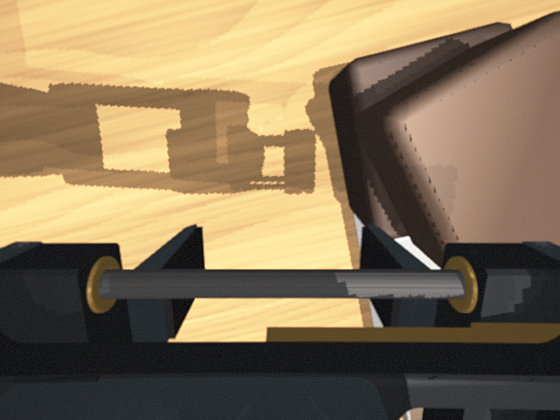

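The scene and top views show the loop tool in the middle of the board: about (348,230) in top and (222,182) in scene. The open case is at (222,205) in top. I'll zoom in next.

```bash
cat > h.py <<'E'
import numpy as np, cv2
from plant import telemetry, vision
def cal(n): 
    c=vision.get_calibration(n); return c
def ray(c,uv):
    K=np.array([[c['fx'],0,c['cx']],[0,c['fy'],c['cy']],[0,0,1]])
    p=cv2.undistortPoints(np.array([[uv]],float),K,np.array([c['k1'],0,0,0.]))[0,0]
    R=np.array(c['R']);o=-R.T@np.array(c['t']);d=R.T@np.array([p[0],p[1],1]);return o,d/np.linalg.norm(d)
def onz(c,uv,z):
    o,d=ray(c,uv);return o+d*(z-o[2])/d[2]
def tri(obs):
    A=np.zeros((3,3));b=np.zeros(3)
    rs=[ray(c,u) for c,u in obs]
    for o,d in rs:
        P=np.eye(3)-np.outer(d,d);A+=P;b+=P@o
    X=np.linalg.solve(A,b)
    return X,[np.linalg.norm((np.eye(3)-np.outer(d,d))@(X-o)) for o,d in rs]
def proj(c,X):
    K=np.array([[c['fx'],0,c['cx']],[0,c['fy'],c['cy']],[0,0,1]])
    R=np.array(c['R']);rv=cv2.Rodrigues(R)[0]
    return cv2.projectPoints(np.array(X,float).reshape(-1,1,3),rv,np.array(c['t'],float),K,np.array([c['k1'],0,0,0.]))[0][:,0]
E
python3 - <<'E'
import cv2
t=cv2.imread('pics/top0.png');s=cv2.imread('pics/scene0.png')
cv2.imwrite('pics/tb.png',cv2.resize(t[180:280,290:410],None,fx=6,fy=6,interpolation=2))
cv2.imwrite('pics/tc.png',cv2.resize(t[145:245,165:285],None,fx=6,fy=6,interpolation=2))
cv2.imwrite('pics/sb.png',cv2.resize(s[145:230,165:285],None,fx=6,fy=6,interpolation=2))
cv2.imwrite('pics/sc.png',cv2.resize(s[190:290,255:375],None,fx=6,fy=6,interpolation=2))
E
```

```text
(no output)
```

View pics/tb.png

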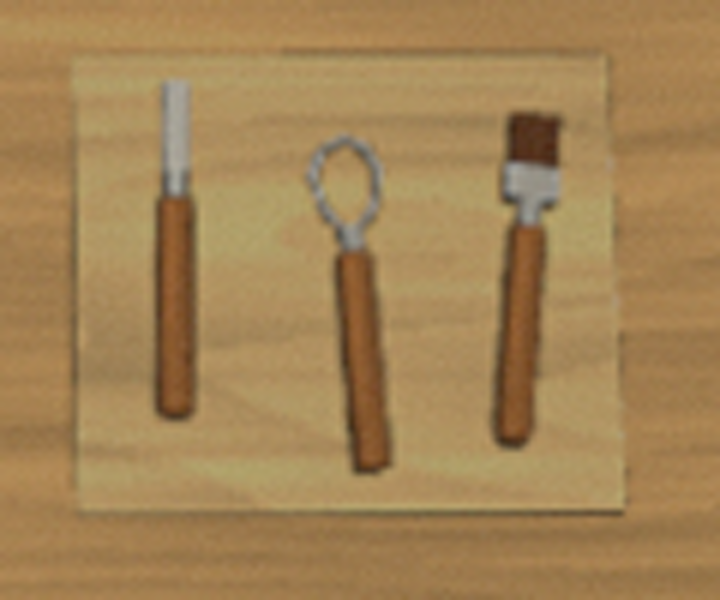

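View pics/tc.png

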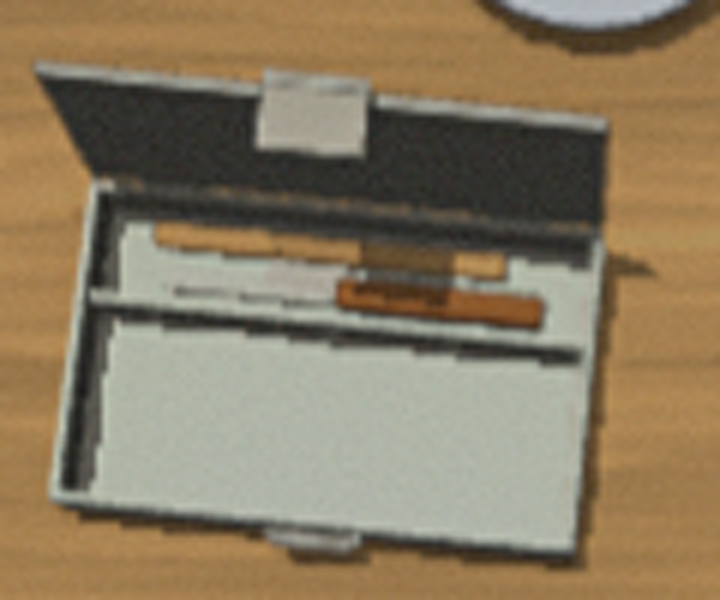

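View pics/sb.png

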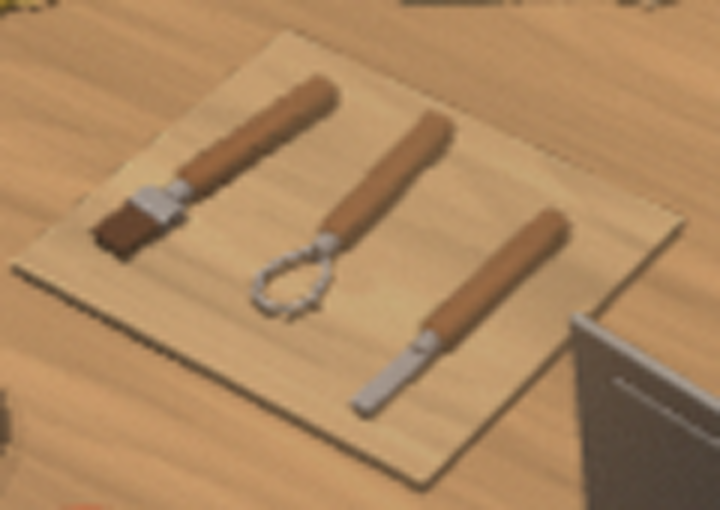

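View pics/sc.png

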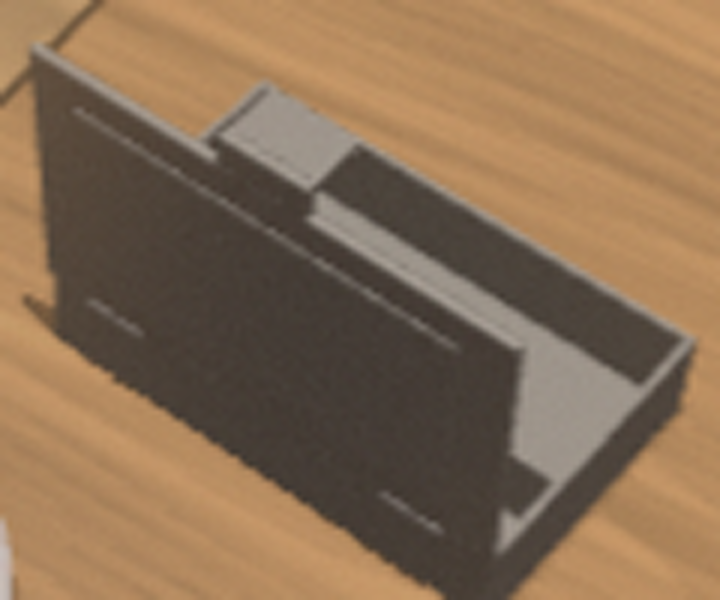

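Zoomed views: in top, the loop tool runs from its butt at zoom px (370,467) to its loop tip at (345,136). In scene it runs from the butt at (437,120) to the loop tip at (268,308). The case rim corners and lid corners are also visible, so I'll triangulate those.

Run:
```python
from h import *
np.set_printoptions(precision=4,suppress=True)
T=cal('top');S=cal('scene')
f=lambda p,o:((p[0]+.5)/6-.5+o[0],(p[1]+.5)/6-.5+o[1])
tb=lambda *p:f(p,(290,180));tc=lambda *p:f(p,(165,145));sb=lambda *p:f(p,(165,145));sc=lambda *p:f(p,(255,190))
P={'butt':(tb(371,466),sb(438,120)),'fer':(tb(353,252),sb(330,238)),'tip':(tb(345,137),sb(268,306)),
'knife_butt':(tb(174,415),sb(556,220)),'knifefer':(tb(176,197),sb(430,340)),'brushbutt':(tb(512,443),sb(324,88)),
'boardFL':(tb(76,510),sb(684,222)),'boardFR':(tb(624,510),sb(285,32)),'boardRL':(tb(75,57),sb(425,487)),'boardRR':(tb(604,55),sb(13,268)),
'caseFL':(tc(52,498),sc(691,340)),'caseFR':(tc(578,555),sc(266,88)),'lidL':(tc(38,66),sc(520,350)),'lidR':(tc(607,122),sc(36,46))}
for k,(a,b) in P.items():
    X,e=tri([(T,a),(S,b)]);print(k,X,np.round(e,4))
for n,p in {'FL':tc(52,498),'FR':tc(578,555),'RL':tc(97,180),'RR':tc(604,235)}.items(): print(n,onz(T,p,.05))
print('sceneRL',onz(S,sc(497,552),.05))
for n,p in {'b':tb(371,466),'f':tb(353,252)}.items(): print(n,onz(T,p,.026))
print('t',onz(T,tb(345,137),.018))
```

```text
butt [ 0.3741 -0.2349  0.0216] [0.0013 0.0013]
fer [ 0.4742 -0.2298  0.0194] [0.0001 0.0001]
tip [ 0.5287 -0.2273  0.0183] [0.001 0.001]
knife_butt [ 0.3993 -0.1435  0.019 ] [0.0008 0.0008]
knifefer [ 0.5019 -0.1473  0.0176] [0.0003 0.0003]
brushbutt [ 0.3838 -0.3026  0.0172] [0.0012 0.0012]
boardFL [ 0.3557 -0.0963  0.0091] [0.0006 0.0006]
boardFR [ 0.3515 -0.356   0.008 ] [0.0005 0.0005]
boardRL [ 0.5715 -0.1011  0.0051] [0.0011 0.0011]
boardRR [ 0.5698 -0.3578  0.0054] [0.0004 0.0004]
caseFL [0.4607 0.2571 0.0484] [0.0005 0.0005]
caseFR [0.431  0.0193 0.042 ] [0.0018 0.0018]
lidL [0.6232 0.2391 0.1969] [0.0006 0.0006]
lidR [0.5956 0.0032 0.1989] [0.0008 0.0008]
FL [0.4603 0.2572 0.05  ]
FR [0.431  0.0176 0.05  ]
RL [0.6086 0.2388 0.05  ]
RR [0.5795 0.0038 0.05  ]
sceneRL [0.608  0.2403 0.05  ]
b [ 0.3732 -0.233   0.026 ]
f [ 0.4733 -0.2285  0.026 ]
t [ 0.5293 -0.2283  0.018 ]
```

The measurements agree with the text. Case yaw is about -7.1° and its centre is about (0.520, 0.129). The tool's handle is centred near (0.43, -0.232) with yaw about 2.4°, and its top is at about 0.022 to 0.026. Next I move to above the board.

apply_moves(steps=[0,0,-0.14,0,0,3,1,0,0,-0.14,0,0,3,1,0,0,-0.14,3,-3.9,0,1,0,0,-0.14,3,-3.9,0,1,0,0,-0.14,3,-3.9,0,1,0,0,-0.14,3,-3.9,0,1,0,0,-0.14,3,-3.9,0,1,0,0,-0.14,3,-3.9,0,1,0,0,-0.14,3,-3.9,0,1,0,0,-0.14,3,-3.9,0,0.6,0,0,-0.14,0.5,-4.8,0,0.5,0,0,-0.14,0.5,-4.8,0,0.5])

```text
time_s: 1.35
tool_pos: [0.3785, 0.1506, 0.2736]
tcp_rot: [-180.0, 0.0, 70.5]
ft_force: [0.5, -0.6, -0.1]
gripper_width: 0.0697
```

apply_moves(steps=[0,0,-0.132,0.5,-4.24,-0.8,0.5,0,0,-0.132,0.5,-4.24,-0.8,0.5,0,0,-0.132,0.5,-4.24,-0.8,0.5,0,0,-0.132,0.5,-4.24,-0.8,0.5,0,0,-0.132,0.5,-4.24,-0.8,0.5,0,0,-0.132,0.5,-4.24,-0.8,0.5,0,0,-0.132,0.5,-4.24,-0.8,0.5,0,0,-0.132,0.5,-4.24,-0.8,0.5,0,0,-0.132,0.5,-4.24,-0.8,0.5,0,0,0,0,0,0,0.5])

```text
time_s: 2.35
tool_pos: [0.4231, -0.233, 0.2005]
tcp_rot: [180.0, 0.1, 2.4]
ft_force: [0.4, 0.7, -0.0]
gripper_width: 0.0461
```

Run:
```python
from h import *
np.set_printoptions(precision=4,suppress=True)
o=telemetry.get_obs();print(o['tool_pos'],o['tcp_rot'],o['joint_pos'])
c=cal('wrist');np.save('w1.npy',c,allow_pickle=True)
im=vision.snapshot('wrist');cv2.imwrite('pics/w1.png',im[:,:,::-1])
```

```text
[ 0.4231 -0.233   0.2005] [179.9548   0.0936   2.4322] [-30.1503  10.6175 102.3295  -0.0961  67.1076  57.4548]
```

View pics/w1.png

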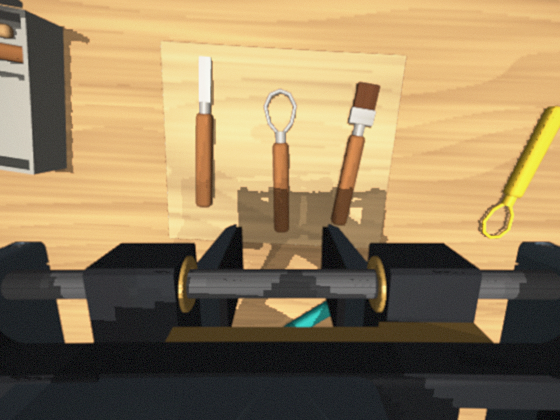

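The wrist view shows the loop tool straight ahead: butt at about (281.5,231), handle front at (281,144) and loop tip at (281,90). The knife is on its left and the brush on its right.

Run:
```python
from h import *
np.set_printoptions(precision=4,suppress=True)
c=np.load('w1.npy',allow_pickle=True).item();T=cal('top');S=cal('scene')
im=cv2.imread('pics/w1.png')
hsv=cv2.cvtColor(im,cv2.COLOR_BGR2HSV)
m=((hsv[...,0]<14)&(hsv[...,1]>120)).astype('uint8');m[:, :255]=0;m[:,310:]=0;m[:120]=0;m[236:]=0
ys,xs=np.where(m);print(len(xs))
for y in range(135,236,8):
    r=xs[ys==y]; 
    if len(r): print(y,r.min(),r.max(),onz(c,(r.mean(),y),.026))
print(ys.min(),ys.max())
for n,p in dict(butt=(281.5,231),fer=(281,144),tip=(281,90)).items(): print(n,onz(c,p,.026),onz(c,p,.018))
f=lambda p,o:((p[0]+.5)/6-.5+o[0],(p[1]+.5)/6-.5+o[1])
tb=lambda *p:f(p,(290,180));sb=lambda *p:f(p,(165,145))
for n,w,a,b in [('butt',(281.5,231),tb(371,466),sb(438,120)),('fer',(281,144),tb(353,252),sb(330,238)),('tip',(281,90),tb(345,137),sb(268,306))]:
    print(n,*tri([(c,w),(T,a),(S,b)]))
```

```text
1023
143 275 285 [ 0.4758 -0.2306  0.026 ]
151 273 287 [ 0.4673 -0.231   0.026 ]
159 274 287 [ 0.4586 -0.2318  0.026 ]
167 274 287 [ 0.4499 -0.2324  0.026 ]
175 274 287 [ 0.441  -0.2333  0.026 ]
183 274 287 [ 0.432  -0.2333  0.026 ]
191 275 287 [ 0.4229 -0.2338  0.026 ]
199 274 287 [ 0.4136 -0.2335  0.026 ]
207 275 287 [ 0.4042 -0.2343  0.026 ]
215 275 287 [ 0.3947 -0.235   0.026 ]
223 275 287 [ 0.3851 -0.2356  0.026 ]
231 277 283 [ 0.3753 -0.2348  0.026 ]
143 231
butt [ 0.3753 -0.2366  0.026 ] [ 0.3726 -0.2367  0.018 ]
fer [ 0.4748 -0.2318  0.026 ] [ 0.4743 -0.2318  0.018 ]
tip [ 0.5296 -0.2294  0.026 ] [ 0.5304 -0.2294  0.018 ]
butt [ 0.3737 -0.2357  0.0209] [np.float64(0.0009263844612189845), np.float64(0.0017740473692596005), np.float64(0.0009306497454954243)]
fer [ 0.4741 -0.2307  0.0186] [np.float64(0.001140426281270701), np.float64(0.0008551817520105516), np.float64(0.0005255306967230286)]
tip [ 0.5293 -0.2281  0.018 ] [np.float64(0.0017233931140675778), np.float64(0.00019374802473476463), np.float64(0.0018997568315803392)]
```

apply_moves(steps=[0,0,0,0.3,0,-4.5,0.5,0,0,0,0.3,0,-4.5,0.5,0,0,0,0.3,0,-4,0.5,0,0,0,0,0,-2,0.5,0,0,0,0,0,-1.5,0.5,0,0,0,0,0,0,0.5])

```text
time_s: 3.0
tool_pos: [0.4307, -0.2269, 0.0354]
tcp_rot: [-179.8, 0.2, 2.9]
ft_force: [-0.4, 0.6, 1.0]
gripper_width: 0.0456
```

Run:
```python
from h import *
np.set_printoptions(precision=4,suppress=True)
o=telemetry.get_obs();print(o['tool_pos'],o['tcp_rot'])
im=vision.snapshot('wrist');cv2.imwrite('pics/w2.png',im[:,:,::-1])
```

```text
[ 0.4307 -0.2269  0.0354] [-179.8326    0.2387    2.9218]
```

View pics/w2.png

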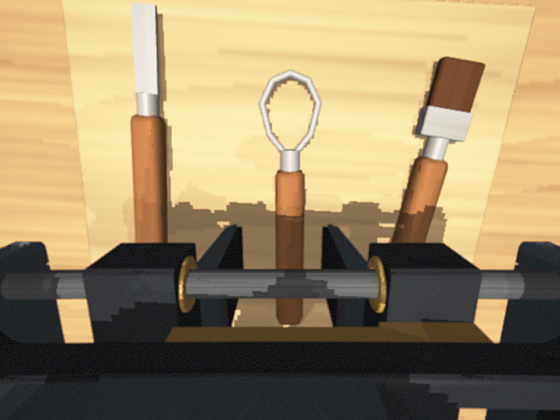

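The handle at (290,250) sits between the open fingers, slightly right of centre because the TCP drifted about 6 mm in y. I'll correct that and go down.

apply_moves(steps=[0,0,-0.008,0.1,-0.6,0,0.5,0,0,0,0,0,-1.2,0.5,0,0,0,0,0,-0.8,0.5,0,0,0,0,0,0,0.5])

```text
time_s: 3.45
tool_pos: [0.4329, -0.235, 0.0169]
tcp_rot: [-180.0, 0.0, 2.3]
ft_force: [0.2, -0.5, -0.1]
gripper_width: 0.0455
```

apply_moves(steps=[0,0,0,0,0.1,-0.4,0.5,0,0,0,0,0,0,0.3,0,0,0,0,0,0,0,0,0,0,0,0,0,0,0,0,0,0,0,0,0,0,0,0,0,0,0,0])

```text
time_s: 4.05
tool_pos: [0.4333, -0.234, 0.0132]
tcp_rot: [180.0, -0.0, 2.3]
ft_force: [-0.3, -0.5, 1.7]
gripper_width: 0.0176
```

Gripped at 17.6 mm, which fits the 18 mm handle. Now lift and check the hold.

apply_moves(steps=[0,0,0,0,0,2,0,0,0,0,0,0,4,0,0,0,0,0,0,4,0,0,0,0,0,0,4,0,0,0,0,0,0,3,0,0,0,0,0,0,0,0])

```text
time_s: 4.65
tool_pos: [0.4356, -0.2355, 0.1874]
tcp_rot: [179.7, -0.5, 2.3]
ft_force: [1.4, -0.5, -0.7]
gripper_width: 0.0178
```

Run:
```python
from h import *
np.set_printoptions(precision=4,suppress=True)
o=telemetry.get_obs();print(o['tool_pos'],o['tcp_rot'])
im=vision.snapshot('wrist');cv2.imwrite('pics/w3.png',im[:,:,::-1])
```

```text
[ 0.4356 -0.2355  0.1874] [179.6923  -0.474    2.3412]
```

View pics/w3.png

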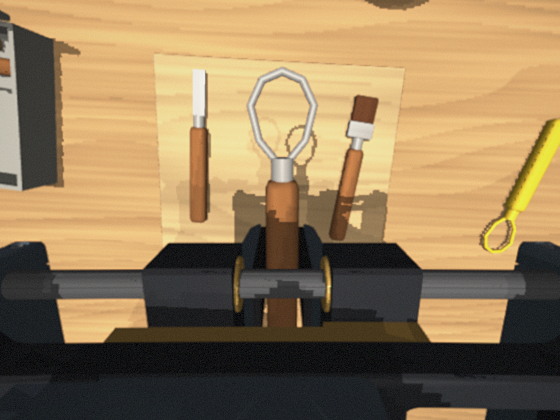

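The tool is held level and straight, with the loop tip at (282,70) and clear of the board. Next I move over the case, staying a little to the front.

apply_moves(steps=[0,0,0.141,0.2,3.5,0,0,0,0,0.141,0.2,3.5,0,0,0,0,0.141,0.2,3.5,0,0,0,0,0.141,0.2,3.5,0,0,0,0,0.141,0.2,3.5,0,0,0,0,0.141,0.2,3.5,0,0,0,0,0.141,0.2,3.5,0,0,0,0,0.141,0.2,3.5,0,0,0,0,0.141,0.2,3.5,0,0,0,0,0.141,0.2,3.5,0,0,0,0,0,0,0,0,0,0,0,0,0,0,0,0])

```text
time_s: 5.9
tool_pos: [0.4521, 0.1161, 0.1814]
tcp_rot: [-179.8, 0.1, 83.2]
ft_force: [0.5, 0.2, -0.8]
gripper_width: 0.0174
```

Run:
```python
from h import *
np.set_printoptions(precision=4,suppress=True)
o=telemetry.get_obs();print(o['tool_pos'],o['tcp_rot'])
c=cal('wrist');np.save('w4.npy',c,allow_pickle=True)
im=vision.snapshot('wrist');cv2.imwrite('pics/w4.png',im[:,:,::-1])
im=vision.snapshot('top');cv2.imwrite('pics/t4.png',cv2.resize(im[130:260,160:300,::-1],None,fx=4,fy=4,interpolation=2))
```

```text
[0.4521 0.1161 0.1814] [-179.8224    0.0979   83.1774]
```

View pics/w4.png

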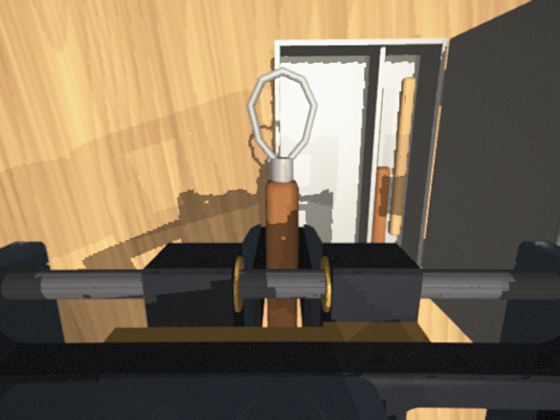

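View pics/t4.png

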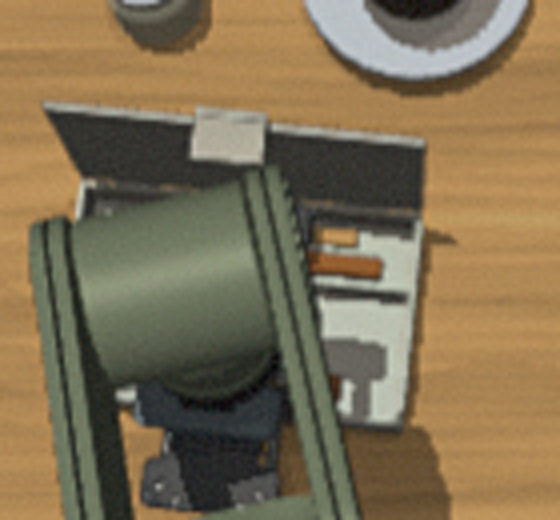

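The wrist view shows the case's left rim from (277,42) to (447,40), the divider at (381,48), and the loop overlapping the front rim, as it should from this forward pose. Before going down I'll measure the tab's tongue for clearance.

Run:
```python
from h import *
np.set_printoptions(precision=4,suppress=True)
c=np.load('w4.npy',allow_pickle=True).item();T=cal('top');S=cal('scene')
f=lambda p,o:((p[0]+.5)/6-.5+o[0],(p[1]+.5)/6-.5+o[1])
tc=lambda *p:f(p,(165,145));sc=lambda *p:f(p,(255,190))
C=np.array([.5199,.1294]);a=np.deg2rad(-7.07);R=np.array([[np.cos(a),-np.sin(a)],[np.sin(a),np.cos(a)]])
loc=lambda X:np.r_[(R.T@(X[:2]-C)),X[2]]
for n,p,q in [('tongR',tc(365,157),sc(266,88)),('tongL',tc(258,150),sc(360,148)),('lidL',tc(38,66),sc(520,350)),('lidR',tc(607,122),sc(36,46))]:
    X,e=tri([(T,p),(S,q)]);print(n,X,loc(X),e[0])
for n,p,z in [('FL',(276,41),.05),('RL',(447,40),.05),('div',(381,47),.042)]:
    X=onz(c,p,z);print(n,X,loc(X))
for n,p in [('FL',(52,498)),('FR',(578,555)),('RL',(97,180)),('RR',(604,235))]: print(n,loc(onz(T,tc(*p),.05)))
for p,q in [((276,41),(52,498)),((447,40),(97,180))]: print(tri([(c,p),(T,tc(*q))]))
```

```text
tongR [0.5781 0.1011 0.2166] [ 0.0613 -0.021   0.2166] 2.5487825612185635e-06
tongL [0.5822 0.1455 0.213 ] [0.0599 0.0236 0.213 ] 0.0005886991332917528
lidL [0.6232 0.2391 0.1969] [0.089  0.1216 0.1969] 0.0006255345619834044
lidR [0.5956 0.0032 0.1989] [ 0.0907 -0.1159  0.1989] 0.00083454237662888
FL [0.4629 0.2569 0.05  ] [-0.0722  0.1195  0.05  ]
RL [0.6101 0.2393 0.05  ] [0.0759 0.1202 0.05  ]
div [0.5559 0.2425 0.042 ] [0.0219 0.1167 0.042 ]
FL [-0.0748  0.1195  0.05  ]
FR [-0.0745 -0.1219  0.05  ]
RL [0.0746 0.1194 0.05  ]
RR [ 0.0746 -0.1173  0.05  ]
(array([0.463 , 0.2614, 0.0293]), [np.float64(0.00033998810255410556), np.float64(0.00033998810255406414)])
(array([0.6073, 0.2381, 0.0555]), [np.float64(0.0002652496721321338), np.float64(0.0002652496721321177)])
```

There is about 9 mm of clearance between the gripper's body and the tongue if I place at case x = -38 mm. Going down gently.

apply_moves(steps=[0,0,0,1,0,-1,0,0,0,0,1,0,-1.5,0,0,0,0,0.8,-0.1,-2,0,0,0,0,0,0,-2,0,0,0,0,0,0,-2,0,0,0,0,0,0,-1.5,0,0,0,0,0,0,-1,0,0,0,0,0,0,0,0,0,0,0,0,0,0,0])

```text
time_s: 6.9
tool_pos: [0.4817, 0.1146, 0.0731]
tcp_rot: [180.0, -0.0, 83.1]
ft_force: [-0.3, -0.8, -0.4]
gripper_width: 0.0176
```

Run:
```python
from h import *
np.set_printoptions(precision=4,suppress=True)
o=telemetry.get_obs();print(o['tool_pos'],o['tcp_rot'],o['ft_force'])
c=cal('wrist');np.save('w5.npy',c,allow_pickle=True)
im=vision.snapshot('wrist');cv2.imwrite('pics/w5.png',im[:,:,::-1])
```

```text
[0.4817 0.1146 0.0731] [179.9694  -0.0062  83.0764] [-0.266  -0.8129 -0.3963]
```

View pics/w5.png

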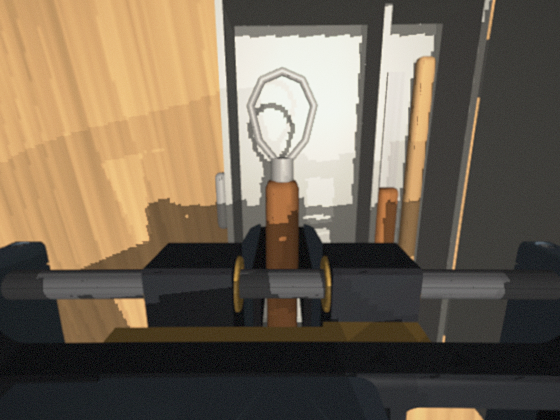

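The loop at (282,110) lies clear of the front wall (x≈228) and the divider (x≈380), and is parallel to both. Lowering into the bay.

apply_moves(steps=[0,0,0,-0.1,0,-1.5,0,0,0,0,0,0,-1.5,0,0,0,0,0,0,-1.5,0,0,0,0,0,0,-1,0,0,0,0,0,0,-0.6,0,0,0,0,0,0,0,0,0,0,0,0,0,0,0])

```text
time_s: 7.65
tool_pos: [0.4807, 0.1151, 0.0125]
tcp_rot: [179.9, -0.0, 83.1]
ft_force: [0.9, 0.1, 0.0]
gripper_width: 0.018
```

apply_moves(steps=[0,0,0,0,0,-0.3,0,0,0,0,0,0,-0.2,0,0,0,0,0,0,0,0,0,0,0,0,0,0,0])

```text
time_s: 8.05
tool_pos: [0.4805, 0.115, 0.0072]
tcp_rot: [180.0, -0.0, 83.1]
ft_force: [1.3, 1.1, 0.8]
gripper_width: 0.0179
```

apply_moves(steps=[0,0,0,0,0,0,0.22,0,0,0,0,0,0,0.28,0,0,0,0,0,0,0.28,0,0,0,0,0,0,0.28])

```text
time_s: 8.45
tool_pos: [0.4801, 0.1149, 0.0069]
tcp_rot: [-180.0, 0.0, 83.1]
ft_force: [-0.5, 0.4, 0.3]
gripper_width: 0.0255
```

apply_moves(steps=[0,0,0,0,0,1,0.28,0,0,0,0,0,2,0.28,0,0,0,0,0,3,0.28,0,0,0,0,0,3,0.28,0,0,0,-1,0,3,0.28,0,0,0,-2,0,3,0.28,0,0,0,0,0,0,0.28])

```text
time_s: 9.15
tool_pos: [0.4506, 0.1154, 0.1613]
tcp_rot: [179.6, -0.2, 83.1]
ft_force: [0.4, -0.3, 0.2]
gripper_width: 0.0252
```

Run:
```python
from h import *
np.set_printoptions(precision=4,suppress=True)
o=telemetry.get_obs();print(o['tool_pos'],o['tcp_rot'],o['ft_force'])
c=cal('wrist');np.save('w6.npy',c,allow_pickle=True)
im=vision.snapshot('wrist');cv2.imwrite('pics/w6.png',im[:,:,::-1])
```

```text
[0.4506 0.1154 0.1613] [179.6117  -0.1501  83.1431] [ 0.3846 -0.2956  0.1624]
```

View pics/w6.png

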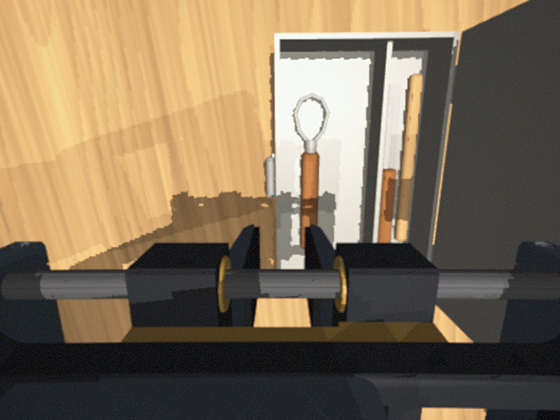

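The tool lies flat in the bay, with its loop at (311,118), parallel to the walls and clear of the rim. Next I work out the lid path and check the space behind it.

Run:
```python
from h import *
np.set_printoptions(precision=4,suppress=True)
T=cal('top');S=cal('scene');w=np.load('w6.npy',allow_pickle=True).item()
C=np.array([.5199,.1294]);a=np.deg2rad(-7.07);R=np.array([[np.cos(a),-np.sin(a)],[np.sin(a),np.cos(a)]])
loc=lambda X:np.r_[(R.T@(X[:2]-C)),X[2]]
for n,p,z in [('pottop',(264,110),.133),('jarcap',(196,121),.085),('jar base',(198,135),0.0)]: print(n,loc(onz(T,p,z)))
print('loop tip',loc(onz(w,(310,95),.012)),'handle',loc(onz(w,(310,152),.02)),loc(onz(w,(311,240),.02)))
H=C+R@[.075,0]
r=.138
for th in np.r_[1.67,np.arange(1.6,.09,-.125),.065,.03,0]:
    P=np.array([.075,.05])+r*np.array([-np.cos(th),np.sin(th)])+.006*np.array([np.sin(th),np.cos(th)])
    x=P[0]+.0135; W=C+R@[x,0]
    print('%.3f'%th,'case x,z %.4f %.4f'%(x,P[1]),'world',np.round(np.r_[W,P[1]]*100,2))
```

```text
pottop [ 0.2574 -0.0936  0.133 ]
jarcap [0.2223 0.0917 0.085 ]
jar base [ 0.2083  0.0958 -0.    ]
loop tip [-0.0396  0.0768  0.012 ] handle [-0.0388  0.0231  0.02  ] [-0.0353 -0.0692  0.02  ]
1.670 case x,z 0.1081 0.1867 world [62.72 11.61 18.67]
1.600 case x,z 0.0985 0.1878 world [61.77 11.73 18.78]
1.475 case x,z 0.0813 0.1879 world [60.06 11.94 18.79]
1.350 case x,z 0.0641 0.1860 world [58.35 12.15 18.6 ]
1.225 case x,z 0.0474 0.1819 world [56.69 12.36 18.19]
1.100 case x,z 0.0313 0.1757 world [55.09 12.56 17.57]
0.975 case x,z 0.0160 0.1676 world [53.58 12.74 16.76]
0.850 case x,z 0.0019 0.1576 world [52.18 12.92 15.76]
0.725 case x,z -0.0108 0.1460 world [50.92 13.07 14.6 ]
0.600 case x,z -0.0220 0.1329 world [49.81 13.21 13.29]
0.475 case x,z -0.0315 0.1184 world [48.87 13.33 11.84]
0.350 case x,z -0.0391 0.1030 world [48.11 13.42 10.3 ]
0.225 case x,z -0.0447 0.0866 world [47.56 13.49  8.66]
0.100 case x,z -0.0482 0.0697 world [47.21 13.53  6.97]
0.065 case x,z -0.0488 0.0650 world [47.15 13.54  6.5 ]
0.030 case x,z -0.0493 0.0601 world [47.1  13.55  6.01]
0.000 case x,z -0.0495 0.0560 world [47.08 13.55  5.6 ]
```

Space behind the lid is free: the pot and jar start at about case x 0.17 or more and stay below 0.135 m. I'll close the fingers, go over the lid and come down behind it.

apply_moves(steps=[0,0,0,0,0,4,0,0,0,0,0,0,4,0,0,0,0,0,0,2.5,0,0,0,0,4.2,0,0,0,0,0,0,4.2,-0.1,0,0,0,0,0,4.2,-0.1,0,0,0,0,0,4.2,0,0,0,0,0,0,4.2,0,0,0,0,0,0,0,0,0,0])

```text
time_s: 10.1
tool_pos: [0.6643, 0.1125, 0.2575]
tcp_rot: [-179.9, 0.1, 83.1]
ft_force: [0.4, 0.0, -1.2]
gripper_width: 0.0003
```

apply_moves(steps=[0,0,0,0,0,-3,0,0,0,0,0,0,-3,0,0,0,0,0,0,-1.4,0,0,0,0,0,0,0,0,0,0,0,0,0,0,0])

```text
time_s: 10.6
tool_pos: [0.6599, 0.113, 0.1879]
tcp_rot: [-180.0, 0.0, 83.1]
ft_force: [0.4, -0.4, 0.8]
gripper_width: 0.0004
```

Run:
```python
from h import *
im=vision.snapshot('scene');cv2.imwrite('pics/s7.png',cv2.resize(im[120:320,180:420,::-1],None,fx=3,fy=3,interpolation=2))
print(telemetry.get_obs()['tool_pos'])
```

```text
[0.66043733 0.11305086 0.18885881]
```

View pics/s7.png

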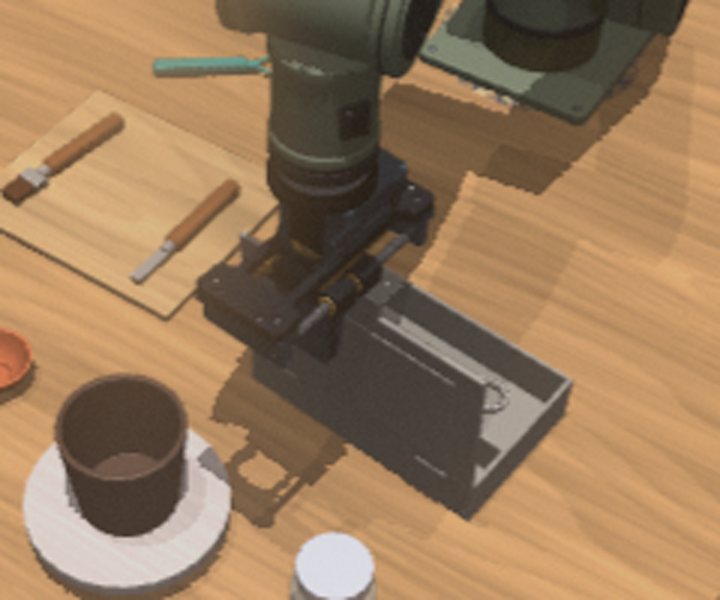

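The closed fingers are behind the lid and nothing is touching. Now I pull the lid forward along the arc.

apply_moves(steps=[0,0,0,-1.7,0.1,-0.3,0,0,0,0,-1.7,0.2,0,0,0,0,0,-1.7,0.2,0.1,0,0,0,0,-1.7,0.2,0,0,0,0,0,-1.7,0.2,-0.2,0,0,0,0,-1.6,0.2,-0.4,0,0,0,0,0,0,0,0])

```text
time_s: 11.35
tool_pos: [0.5581, 0.1242, 0.1814]
tcp_rot: [179.9, -0.0, 83.2]
ft_force: [-0.4, 0.2, 0.0]
gripper_width: 0.0003
```

Run:
```python
from h import *
im=vision.snapshot('scene');cv2.imwrite('pics/s8.png',cv2.resize(im[120:320,180:420,::-1],None,fx=3,fy=3,interpolation=2))
print(telemetry.get_obs()['tool_pos'])
```

```text
[0.55930897 0.12417128 0.18146686]
```

View pics/s8.png

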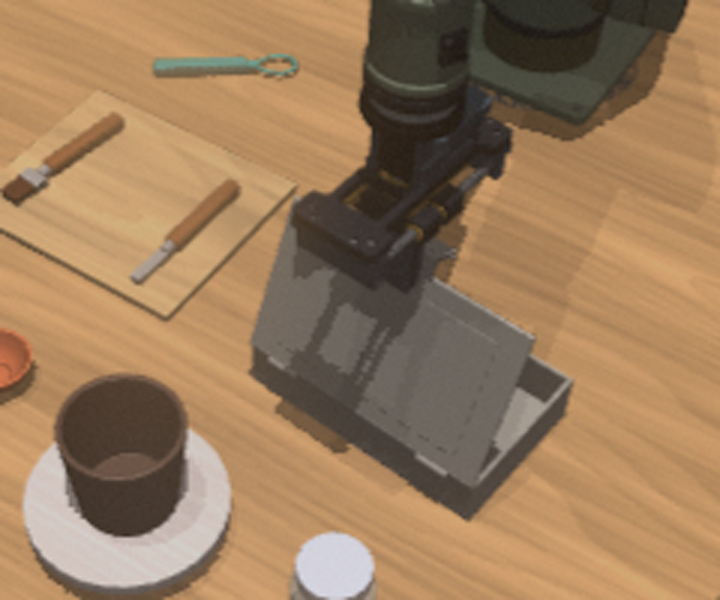

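The lid follows and is about half-way to upright-forward. Continuing along the arc.

apply_moves(steps=[0,0,0,-1,0.15,-0.7,0,0,0,0,-1.5,0.2,-0.9,0,0,0,0,-1.4,0.2,-1,0,0,0,0,-1.3,0.15,-1.2,0,0,0,0,-1.1,0.1,-1.3,0,0,0,0,-0.9,0.1,-1.4,0,0,0,0,-0.8,0.1,-1.5,0,0,0,0,0,0,0,0])

```text
time_s: 12.2
tool_pos: [0.4785, 0.1338, 0.0992]
tcp_rot: [-179.9, 0.1, 83.1]
ft_force: [-0.2, 0.3, 1.0]
gripper_width: 0.0006
```

Run:
```python
from h import *
im=vision.snapshot('scene');cv2.imwrite('pics/s9.png',cv2.resize(im[120:320,180:420,::-1],None,fx=3,fy=3,interpolation=2))
print(telemetry.get_obs()['tool_pos'])
```

```text
[0.47977872 0.13400442 0.1001313 ]
```

View pics/s9.png

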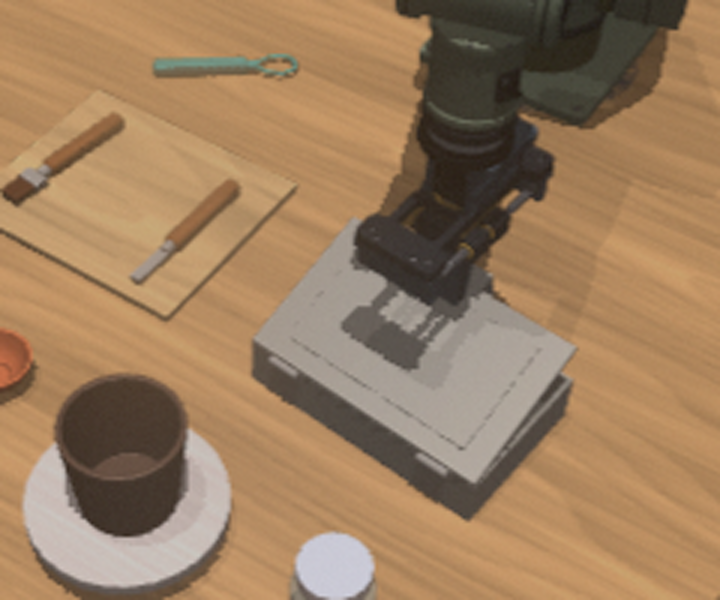

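The lid is down to roughly 0.35 rad with the fingertips near its front edge. Continuing down towards the catch.

apply_moves(steps=[0,0,0,-0.6,0.1,-1,0,0,0,0,-0.4,0,-1,0,0,0,0,-0.2,0,-0.8,0,0,0,0,0,0,0,0])

```text
time_s: 12.65
tool_pos: [0.4658, 0.1347, 0.0707]
tcp_rot: [-179.8, 0.1, 83.1]
ft_force: [0.4, -0.7, 0.1]
gripper_width: 0.0004
```

apply_moves(steps=[0,0,0,0,0,-0.4,0,0,0,0,0,0,-0.3,0,0,0,0,0,0,0,0])

```text
time_s: 12.95
tool_pos: [0.4672, 0.135, 0.065]
tcp_rot: [-180.0, -0.0, 83.1]
ft_force: [0.1, 0.3, 0.4]
gripper_width: 0.0005
```

apply_moves(steps=[0,0,0,0,0,-0.3,0,0,0,0,0,0,-0.2,0,0,0,0,0,0,0,0])

```text
time_s: 13.25
tool_pos: [0.4669, 0.135, 0.0601]
tcp_rot: [-180.0, -0.0, 83.1]
ft_force: [-1.2, 0.2, 2.7]
gripper_width: 0.0004
```

apply_moves(steps=[0,0,0,0,0,-0.2,0,0,0,0,0,0,-0.2,0,0,0,0,0,0,0,0])

```text
time_s: 13.55
tool_pos: [0.4674, 0.135, 0.0566]
tcp_rot: [180.0, -0.0, 83.1]
ft_force: [-2.2, -0.5, 8.7]
gripper_width: 0.0007
```

apply_moves(steps=[0,0,0,0,0,-0.1,0,0,0,0,0,0,-0.1,0,0,0,0,0,0,0,0])

```text
time_s: 13.85
tool_pos: [0.4674, 0.135, 0.0564]
tcp_rot: [179.9, -0.0, 83.1]
ft_force: [-6.2, -1.2, 22.3]
gripper_width: 0.0004
```

The height held at 0.0564 m while the force rose from 9 to 22 N, so this is the rigid stop. Backing off to check.

apply_moves(steps=[0,0,0,0,0,0.5,0,0,0,0,0,0,2,0,0,0,0,0,0,4,0,0,0,0,0,-1.5,4,0,0,0,0,0,-4,4,0,0,0,0,0,-4.5,0,0,0,0,0,0,-4.5,0,0,0,0,0,0,-4.5,0,0,0,0,0,0,-4.5,0,0,0,0,0,0,0,0,0])

```text
time_s: 14.85
tool_pos: [0.4674, -0.1001, 0.194]
tcp_rot: [179.9, 0.1, 82.8]
ft_force: [-0.2, -0.4, -0.4]
gripper_width: 0.0005
```

Run:
```python
from h import *
np.set_printoptions(precision=4,suppress=True)
o=telemetry.get_obs();print(o['tool_pos'],o['ft_force'])
c=cal('wrist');np.save('w10.npy',c,allow_pickle=True)
im=vision.snapshot('wrist');cv2.imwrite('pics/w10.png',im[:,:,::-1])
im=vision.snapshot('scene');cv2.imwrite('pics/s10f.png',im[:,:,::-1]);cv2.imwrite('pics/s10.png',cv2.resize(im[190:290,255:375,::-1],None,fx=6,fy=6,interpolation=2))
im=vision.snapshot('top');cv2.imwrite('pics/t10f.png',im[:,:,::-1]);cv2.imwrite('pics/t10.png',cv2.resize(im[145:245,165:285,::-1],None,fx=6,fy=6,interpolation=2))
```

```text
[ 0.4674 -0.1001  0.194 ] [-0.2174 -0.4461 -0.4233]
```

View pics/w10.png

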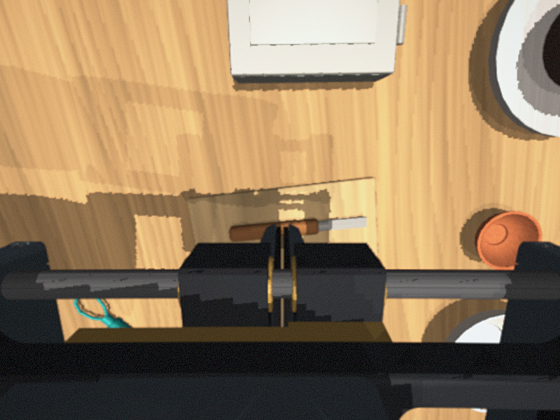

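View pics/s10.png

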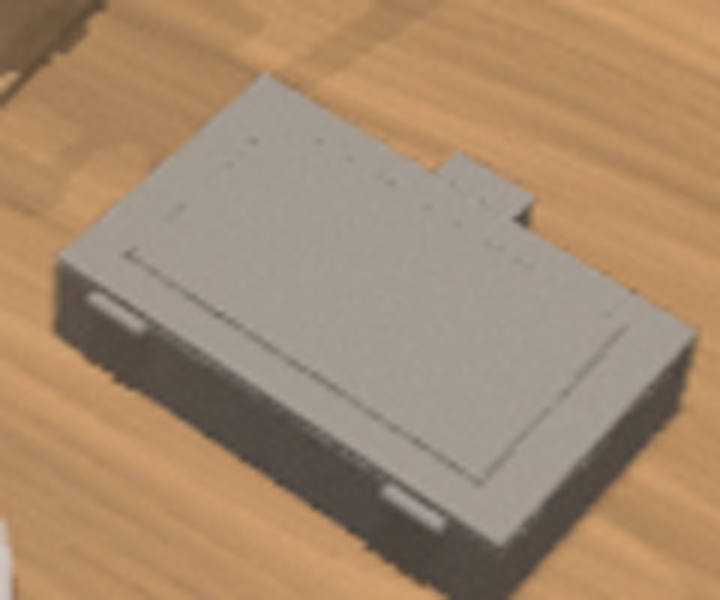

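View pics/t10.png

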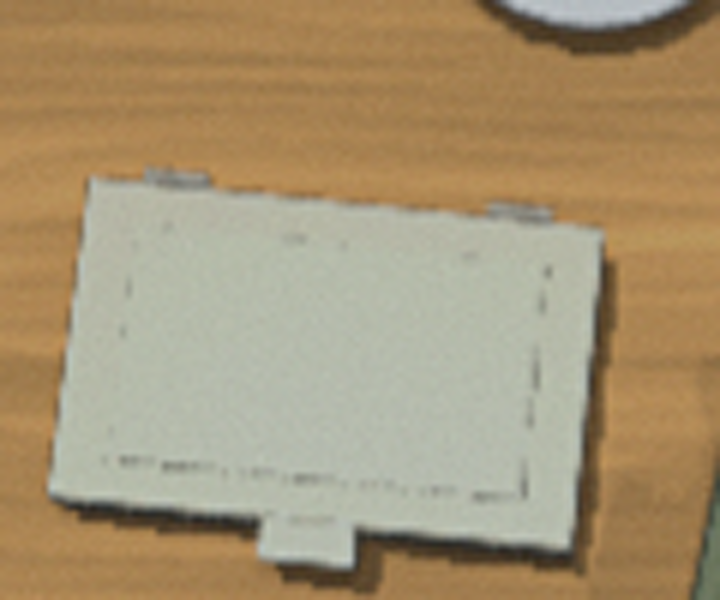

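View pics/s10f.png

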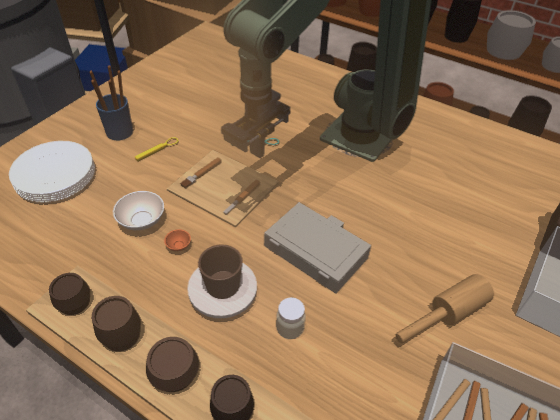

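The lid looks shut in all views, with the tab in front at scene zoom (480,185). Everything else is in place. I'll measure the heights of the lid corners.

Run:
```python
from h import *
np.set_printoptions(precision=4,suppress=True)
T=cal('top');S=cal('scene')
f=lambda p,o:((p[0]+.5)/6-.5+o[0],(p[1]+.5)/6-.5+o[1])
tc=lambda *p:f(p,(165,145));sc=lambda *p:f(p,(255,190))
for n,p,q in [('FL',(50,494),(696,333)),('FR',(574,549),(267,73)),('RL',(91,180),(499,545)),('RR',(603,231),(60,258)),('tabL',(259,558),(533,200)),('tabR',(354,568),(458,152))]:
    print(n,*tri([(T,tc(*p)),(S,sc(*q))]))
C=np.array([.5199,.1294]);a=np.deg2rad(-7.07);R=np.array([[np.cos(a),-np.sin(a)],[np.sin(a),np.cos(a)]])
for z in (.056,.066):
  X=[[*(C+R@p),z] for p in ([-.075,.12],[-.075,-.12])]
  print(z,[ [(u-o+.5)*6-.5 for u,o in zip(q,(255,190))] for q in proj(S,X)],[ [(u-o+.5)*6-.5 for u,o in zip(q,(165,145))] for q in proj(T,X)])
a,b=[cv2.imread(f'pics/{n}').astype(int) for n in('top0.png','t10f.png')]
```

```text
FL [0.4615 0.2577 0.0545] [np.float64(0.0004348881117049456), np.float64(0.0004348881117049995)]
FR [0.4327 0.0206 0.0544] [np.float64(0.0014094525089963607), np.float64(0.0014094525089963612)]
RL [0.6076 0.2406 0.0547] [np.float64(0.00014873914317709906), np.float64(0.00014873914317704184)]
RR [0.5804 0.0048 0.0536] [np.float64(0.0005993304000837475), np.float64(0.0005993304000837404)]
tabL [0.4313 0.1624 0.0529] [np.float64(7.260703266440072e-05), np.float64(7.260703266441428e-05)]
tabR [0.4258 0.1198 0.054 ] [np.float64(0.0007100744416568019), np.float64(0.0007100744416567448)]
0.056 [[np.float64(696.8359091216439), np.float64(328.9201373917457)], [np.float64(264.4622914614489), np.float64(66.75680347257935)]] [[np.float64(48.40549582837764), np.float64(496.7148090363683)], [np.float64(573.6344255233448), np.float64(554.4467297895656)]]
0.066 [[np.float64(700.557672128755), np.float64(314.2747844633282)], [np.float64(265.5636605050954), np.float64(51.7858129959622)]] [[np.float64(44.252315547882176), np.float64(494.1257050615719)], [np.float64(573.4257285212254), np.float64(552.2911148637223)]]
```

The lid is flat: its front corners are at 54.5 mm and its rear corners at about 54 mm, so front and rear match the shut height of 56 mm (66 mm would be unlatched). The robot is touching nothing, so I'm handing in.

```bash
python3 -c "
from plant import manip
print(manip.hand_in())"
```

```text
the job is handed in; nothing more can be done
None
```

The loop tool is in the front bay and the lid is shut. I handed the job in at about 15 s of the 58 s allowed; the hand-in gives no verdict.

**What I did:** I gripped the loop tool by its handle and laid it in the front bay along the case's y, releasing it with the fingers only partly open. I then swung the lid over with the closed fingers and pressed its front edge past the catch to the stop. At the stop the fingertips stayed at 56.4 mm while the force rose to 22 N, and I drew the arm clear.

**Checks that agreed:**
- **Tool:** the wrist picture before closing showed it lying flat in the bay, parallel to the walls.
- **Lid:** after backing off, its front corners measured 54.5 mm and its rear corners about 54 mm. Shut is 56 mm and held open by the catch would be 66 mm, so it is flat and shut within the 2 mm camera error.
- **Other things:** by eye, the tools, bowl, dish, pot, jar and mallet are where they were.

**Checks that disagreed:**
- **Case corner:** one corner height triangulated from the wrist and top views came out at 29 mm instead of 50 mm. I put this down to a badly picked pixel and did not use it.
- **Sideways drift:** the arm drifted about 6 mm sideways during the first descent to the tool, which I corrected before gripping.

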